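Load the parts carrier with a bolt and its nut and lift it level

ROBOT

A 6-joint arm with a two-finger parallel gripper is mounted at the origin on a cart in front of the work surface, level with it; the furniture and walls round the work are solid. World frame = base frame: x ahead of the robot, y to its left, z up, the work surface at z = 0. Lengths are in m, angles in rad, forces in N, time in s.
With the tool pointing down it reaches from about 0.35 to 0.95 m from the base axis. Payload 17.4 kg.
Tool frame: the origin (TCP) lies on the mounting face of the last link; the fingertips stand 186 mm ahead of it and the grasp point (between the pads) lies 167 mm ahead of it; z points along the fingers, x is the direction in which the jaws open and shut, and the axes are right-handed (so a half turn about z gives the same grasp; the last joint's range is limited). The gripper opens to 93 mm and grips with 3 to 60 N. Pads are 15 mm wide; open, the fingers measure 128 mm over their backs; the gripper's body (75 mm by 188 mm) begins 65 mm behind the grasp point.
Start: joints at [-1.197, 0.116, 1.442, -0, 1.584, -0.038], TCP at [0.27, -0.619, 0.405] pointing down, gripper open.
Joint ranges: [-2.83, 2.83], [-0.83, 2.19], [0.07, 2.5], [-1.14, 4.28], [0.01, 3], [-2.97, 2.97]. Speed limits (rad/s): [1.89, 1.89, 2.22, 3.14, 3.14, 3.14].

INTERFACE

Orientations are given as a rotation vector (axis times angle).
In Python, from station import readout, viewer, job gives the robot as it stands.
- The arm moves only by the shell command python3 -m inch 'ROWS' [FORCE]. ROWS is text: rows parted by semicolons, each of 7 numbers parted by spaces: the turn, a rotation vector about the tool's x, y, z in degrees, then the shift along the tool's x, y, z in mm, then the opening, from -1 (shut) to 1 (fully open). A call has exactly 10 rows; each row shifts and turns the commanded pose from where the row before left it, along the tool's axes as they then stand; what a row does not reach is not made up. A row lasts 1/10 s, in which the tool goes at most 50 mm and 8.59 degrees, less where a joint would pass 70% of its speed; a pose out of reach is approached as far as the arm can. A call with a gripper value outside its range is refused whole. The fingers move at their own pace and stop on an object; FORCE is the grip in N (left out, the last holds). Time passes only in rows, so rows that do not move let the fingers close, or fill a call up. It gives the time, the measured TCP pose, the force and the opening at its end, in the units of the state.
- readout.get_state(): the state, without advancing time (a new reading comes with each control period).
- viewer.snapshot(name): name is "scene" or "top" or "wrist"; returns the picture (400x640x3 uint8, red, green, blue); there is no depth.
- viewer.get_calibration(name): a dict with "intrinsics" (3x3 intrinsics, pixels), "k1" (the pictures are not rectified: a ray, as slopes to the right and down, at radius r is drawn at 1 + k1 r^2 times it, then the intrinsics apply), "R" (3x3) and "t" (3): a world point X has camera coordinates R X + t. Camera axes: x right, y down, z forward; pixel columns grow to the right and rows downward; lengths in m; the calibration is good to about 2 mm. A picture is of the moment at which its call begins: read the wrist's pose just before it. get_calibration takes no time and is no camera call; for the wrist camera it gives the pose at the moment of the call.
- job.job_done(): hands the job in, once; it reports no verdict.
The state is a dict: "time_s": time; "joint_positions": joint angles; "joint_vel": joint speeds; "tau": joint torques, N m; "position": TCP position; "tool_rot": TCP orientation; "force": force on the tool from outside, world axes, zero at the start; "ft_torque": the same for the moment, N m; "gripper_width": finger opening in m.
Only numpy, scipy, OpenCV 4.12 (cv2) and the standard library are available. Lean on these libraries where they do the work, as an engineer would, in place of code of your own. Each camera call takes 0.05 s, during which the arm holds its last target.

TASK

Put the big bolt that stands near the carrier (not the one at the far right end of the bench) and the nut that fits it (the larger of the two nuts) into the open parts carrier on the bench, one on each side of the handle so that it balances. Then take the carrier by the wooden handle, lift it straight up about 10 cm clear of the bench, keeping it level, and finish holding it there, level and still; do not put it down or let go. Leave the small nut, the tape measure and the hole saw where they are.

Things in the scene. Friction and masses are not known exactly. Their poses are not given: they have to be found in the camera images.
- carrier: loose grey sheet-steel parts carrier, 150 (its x) x 160 (its y) mm, walls 45 mm high and 4 mm thick, floor 4 mm thick, open on top, about 0.4 kg. A 3 mm sheet 45 mm high along its y axis at x = 0 halves it into two equal bays, each about 70 mm (x) by 150 mm (y), centred at x = +36 and -36 mm. Straight above that sheet, along y, runs the handle bar, held by a steel strap (26 mm wide, 132 mm high) inside each end wall. Origin: centre of the underside; z up.
- carrier_handle (a point): centre of the carrier's straight wooden handle bar: square section 22 x 22 mm, 144 mm long along the carrier's y axis, its centre 120 mm and its top 131 mm above the carrier's underside; free space 65 mm high below it. Axes as the carrier's; the 22 mm are pinched along x.
- bolt_mid (a point): middle of the loose rusty hex bolt, half-way up: it stands on its head, 74 mm tall, head 33 x 29 mm and 12 mm high at the bottom, round shank 19 mm thick above; about 0.19 kg. It is the one within 0.35 m of the carrier; a like bolt beyond the far right of the work is fixed and no part of the job. z runs along the shank, upward at the start.
- large_nut_mid (a point): centre of the loose large rusty hex nut that fits the bolt, lying flat: 34 mm over corners (its x axis), 30 mm across flats (its y axis, and every 60 degrees from it), 14 mm high; about 0.06 kg.
- small_nut_mid (a point): centre of the loose small bright hex nut, too small for the bolt, to be left alone: 28 mm over corners, 24 mm across flats, 11 mm high.
- tape: loose yellow and black tape measure, 76 x 79 x 33 mm, at the far side of the bench, to be left alone. Origin: centre of the underside.
- saw: loose dark round hole saw, 50 mm across and 61 mm high with its arbor, at the far side of the bench, to be left alone. Origin: centre of the underside.
Things that resemble listed ones, but are neither listed nor needed, are in the scene too. What is shaped like the part that bears bolt_mid but orange or red is not meant.

How it is judged:
On the way:
1. bolt and large nut lie in the carrier, one on each side of the handle, while the carrier stands on the bench (((x of bolt_mid in the frame of carrier between 0.003 and 0.078 m and y of bolt_mid in the frame of carrier between -0.08 and 0.08 m and z of bolt_mid in the frame of carrier between 0 and 0.07 m and x of large_nut_mid in the frame of carrier between -0.078 and -0.003 m and y of large_nut_mid in the frame of carrier between -0.08 and 0.08 m and z of large_nut_mid in the frame of carrier between 0 and 0.07 m) or (x of bolt_mid in the frame of carrier between -0.078 and -0.003 m and y of bolt_mid in the frame of carrier between -0.08 and 0.08 m and z of bolt_mid in the frame of carrier between 0 and 0.07 m and x of large_nut_mid in the frame of carrier between 0.003 and 0.078 m and y of large_nut_mid in the frame of carrier between -0.08 and 0.08 m and z of large_nut_mid in the frame of carrier between 0 and 0.07 m)) and height (world z) of carrier below 0.01 m and angle between carrier's own z axis and vertical below 0.05 rad), for 0.2 s.
At the end, for the whole second after the job is handed in: the carrier's underside hangs 60 to 150 mm above the bench, its upright axis within 0.12 rad of vertical, still (below 20 mm/s and 0.1 rad/s), held in the fingers by its handle and touching neither tape measure nor hole saw; the bolt and the large nut lie in its two different bays (((x of bolt_mid in the frame of carrier between 0.003 and 0.078 m and y of bolt_mid in the frame of carrier between -0.08 and 0.08 m and z of bolt_mid in the frame of carrier between 0 and 0.07 m and x of large_nut_mid in the frame of carrier between -0.078 and -0.003 m and y of large_nut_mid in the frame of carrier between -0.08 and 0.08 m and z of large_nut_mid in the frame of carrier between 0 and 0.07 m) or (x of bolt_mid in the frame of carrier between -0.078 and -0.003 m and y of bolt_mid in the frame of carrier between -0.08 and 0.08 m and z of bolt_mid in the frame of carrier between 0 and 0.07 m and x of large_nut_mid in the frame of carrier between 0.003 and 0.078 m and y of large_nut_mid in the frame of carrier between -0.08 and 0.08 m and z of large_nut_mid in the frame of carrier between 0 and 0.07 m)) and height (world z) of carrier between 0.06 and 0.15 m and angle between carrier's own z axis and vertical below 0.12 rad and linear speed of carrier below 0.02 m/s and angular speed of carrier below 0.1 rad/s and contact force between the fingers and carrier above 2 N and z of the grasp point in the frame of carrier above 0.085 m and contact force between carrier and tape below 0.1 N and contact force between carrier and saw below 0.1 N); the arm keeps its last pose, push and grip.
It fails at once if the small nut, tape measure or hole saw is shifted by more than 25 mm (distance of any of small_nut_mid, tape, saw from where it was at the start of the episode above 0.025 m).
It fails at once if the carrier is tipped by more than 0.3 rad (angle between carrier's own z axis and vertical above 0.3 rad).
It also fails if it takes over 70 s, if anything falls off the work surface, if the arm or the gripper's body presses on something with over 40 N, if the wrist force passes 120 N, or if a joint passes its speed limit or range.

## Working session

There is one attempt and no reset: what is moved stays moved. The work goes in short steps, Python scripts to look and compute and a shell command to move; the robot and the scene stay as the last step left them, time stands still between calls to the robot, and variables do not carry over. Pictures are saved under pics/ and viewed, and the job is handed in when it is done.

```bash
ls; mkdir -p pics; python3 - <<'E'
from station import readout, viewer, job
import cv2, json
s=readout.get_state(); print(s)
for n in ["scene","top","wrist"]:
    im=viewer.snapshot(n); cv2.imwrite(f"pics/{n}0.png",im[:,:,::-1])
    print(n,viewer.get_calibration(n))
E
```

```text
pics
{'time_s': 0.0, 'joint_positions': array([-1.19678348e+00,  1.16494425e-01,  1.44227367e+00, -1.09877201e-05,
        1.58400288e+00, -3.78097377e-02]), 'joint_vel': array([ 2.16782424e-03,  1.44137868e-04, -5.49704951e-05, -9.96572148e-04,
       -1.26715751e-03, -3.01992516e-04]), 'tau': array([ 2.76137898e-04, -7.21251798e+01, -6.22606516e+01,  7.80087872e-02,
        2.36976729e-02, -6.73009595e-05]), 'position': array([ 0.27017757, -0.61858158,  0.40399415]), 'tool_rot': array([-2.62814438e+00,  1.71995073e+00,  1.51897867e-03]), 'force': array([ 0.96934082, -0.43598762, -0.50244672]), 'ft_torque': array([-0.00953084, -0.03974206,  0.04321582]), 'gripper_width': 0.09299375244846467}
scene {'intrinsics': array([[454.36839695,   0.        , 317.12829339],
       [  0.        , 454.36839695, 196.71756802],
       [  0.        ,   0.        ,   1.        ]]), 'k1': -0.05223233683711471, 'R': array([[-0.83926654, -0.54362957,  0.00992787],
       [-0.30722365,  0.45907512, -0.83358483],
       [ 0.44860373, -0.70264993, -0.55230225]]), 't': array([0.37803742, 0.35356169, 0.84109221])}
top {'intrinsics': array([[371.8042335 ,   0.        , 319.61142922],
       [  0.        , 371.8042335 , 192.57868268],
       [  0.        ,   0.        ,   1.        ]]), 'k1': 0.022713132706764463, 'R': array([[-0.0235125 , -0.99948336, -0.02191285],
       [-0.98175768,  0.02722115, -0.18817773],
       [ 0.18867701,  0.01708858, -0.98189051]]), 't': array([-0.17840172,  0.59082257,  0.82594045])}
wrist {'intrinsics': array([[305.13115911,   0.        , 314.21854483],
       [  0.        , 305.13115911, 198.36513591],
       [  0.        ,   0.        ,   1.        ]]), 'k1': 0.016365745066854037, 'R': array([[ 0.39960879, -0.91668464, -0.00144292],
       [-0.87688375, -0.38271629,  0.29086616],
       [-0.26718477, -0.1149674 , -0.95676266]]), 't': array([-0.67485164, -0.03372633,  0.39092288])}
```

View pics/scene0.png

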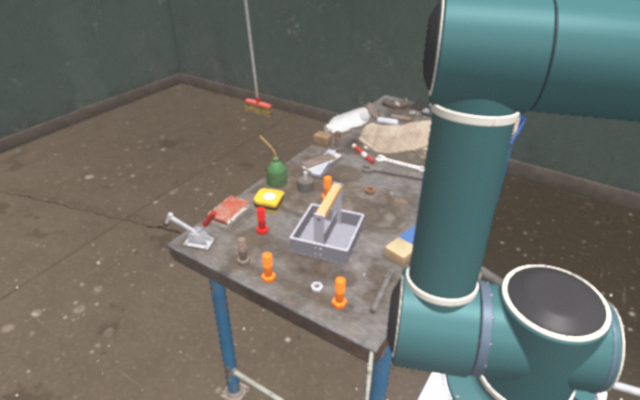

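View pics/top0.png

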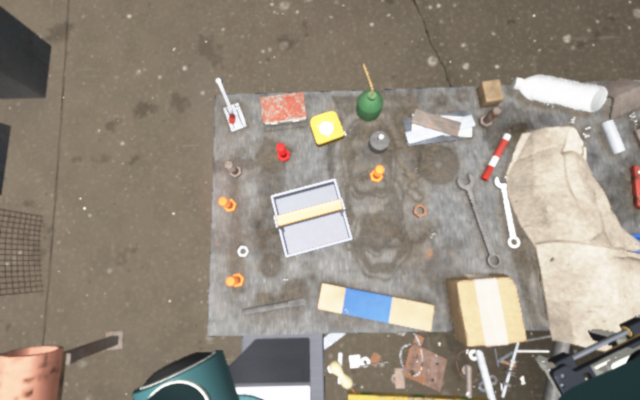

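View pics/wrist0.png

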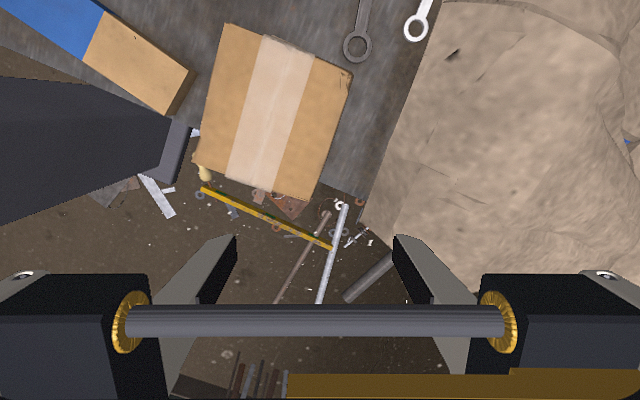

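```bash
cat > h.py <<'E'
import numpy as np, cv2
from station import readout, viewer, job
from scipy.spatial.transform import Rotation as Ro
def ray(c,u,v):
    K=c['intrinsics'];d=np.array([(u-K[0,2])/K[0,0],(v-K[1,2])/K[1,1]]);s=d.copy()
    for _ in range(30): s=d/(1+c['k1']*(s@s))
    D=c['R'].T@np.array([s[0],s[1],1.]); return -c['R'].T@c['t'],D
def pz(c,u,v,z):
    o,D=ray(c,u,v); return o+D*(z-o[2])/D[2]
def proj(c,X):
    p=c['R']@np.asarray(X,float)+c['t']; s=p[:2]/p[2]; s=s*(1+c['k1']*(s@s)); K=c['intrinsics']
    return np.array([K[0,0]*s[0]+K[0,2],K[1,1]*s[1]+K[1,2]])
def crop(im,u0,v0,u1,v1,f,name):
    cv2.imwrite(name,cv2.resize(im[v0:v1,u0:u1,::-1],None,fx=f,fy=f,interpolation=cv2.INTER_CUBIC))
E
python3 - <<'E'
from h import *
im=cv2.imread('pics/top0.png')[:,:,::-1]
crop(im,210,140,360,265,5,'pics/topA.png')
crop(im,360,160,460,240,6,'pics/topB.png')
im=cv2.imread('pics/scene0.png')[:,:,::-1]
crop(im,220,170,380,290,5,'pics/scA.png')
E
```

```text
(no output)
```

View pics/topA.png

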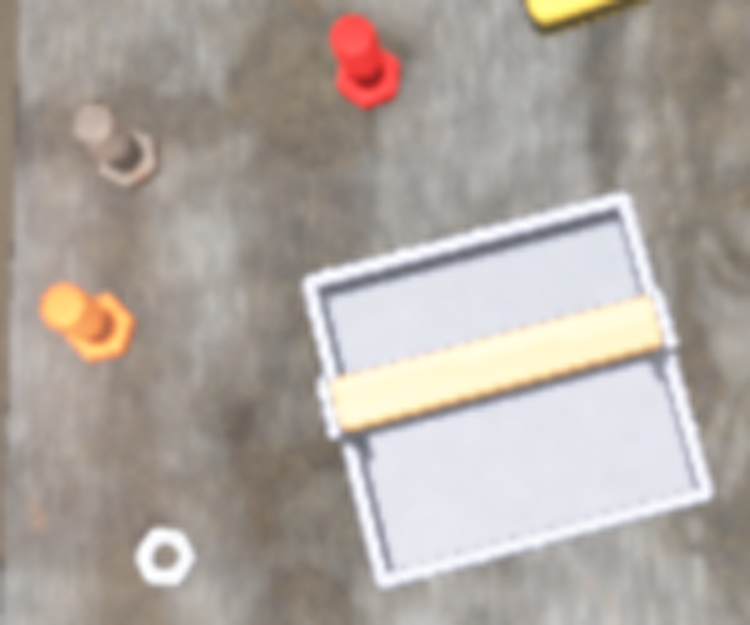

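View pics/topB.png

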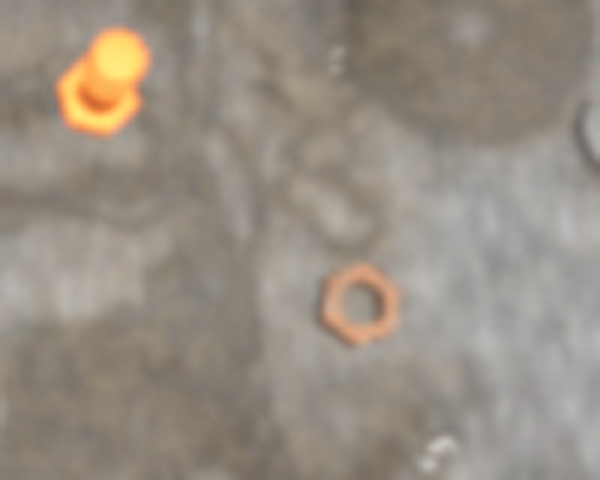

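View pics/scA.png

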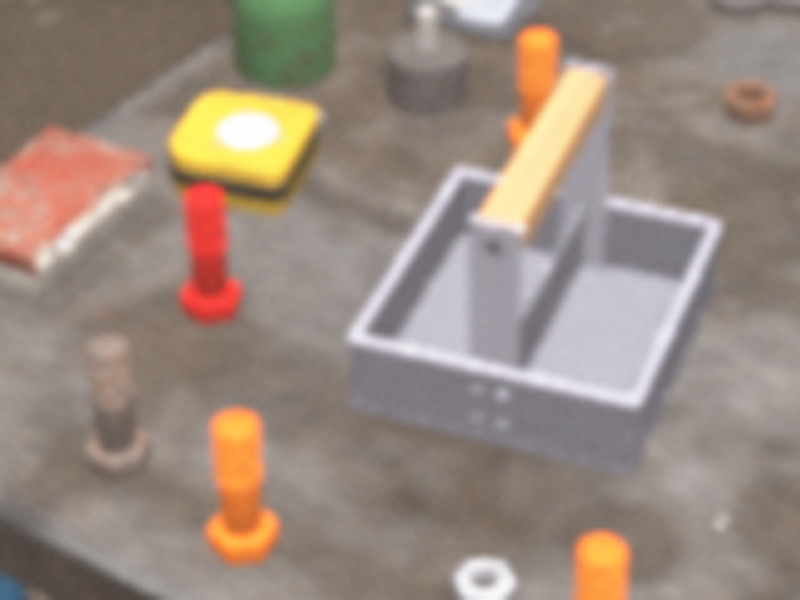

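```bash
python3 - <<'E'
from h import *
T=viewer.get_calibration('top');S=viewer.get_calibration('scene')
A=lambda u,v:(210+(u+.5)/5-.5,140+(v+.5)/5-.5); B=lambda u,v:(360+(u+.5)/6-.5,160+(v+.5)/6-.5); C=lambda u,v:(220+(u+.5)/5-.5,170+(v+.5)/5-.5)
p=lambda n,x:print(n,np.round(x,4))
p('bolt top',pz(T,*A(95,125),.074));p('bolt head',pz(T,*A(128,158),.012))
p('bolt top sc',pz(S,*C(108,345),.074));p('head sc',pz(S,*C(118,449),.010))
p('nut',pz(T,*B(361,304),.014));p('nut sc',pz(S,*C(750,101),.007))
cs=[pz(T,*A(*q),.045) for q in [(305,280),(627,197),(710,493),(383,583)]]
for c in cs:p('corner',c)
p('ctr',np.mean(cs,0)); p('sides',[np.linalg.norm(cs[i]-cs[i-1]) for i in range(4)])
d=cs[0]+cs[3]-cs[1]-cs[2];p('y ang deg',np.degrees(np.arctan2(d[1],d[0])))
d=cs[0]+cs[1]-cs[2]-cs[3];p('x ang deg',np.degrees(np.arctan2(d[1],d[0])))
hs=[pz(T,*A(*q),.131) for q in [(330,380),(650,297),(665,345),(345,432)]]
p('handle',np.mean(hs,0));d=hs[0]+hs[3]-hs[1]-hs[2];p('h ang',np.degrees(np.arctan2(d[1],d[0])));p('len',np.linalg.norm(d)/2)
sc=[pz(S,*C(*q),.045) for q in [(350,337),(463,166),(721,222),(638,404)]]
for c in sc:p('sc corner',c)
p('sc ctr',np.mean(sc,0))
for n,q in [('or1',A(98,335)),('small',A(165,557)),('red',A(370,82)),('or2',B(100,100)),('saw',(379,143)),('tape',(327,128))]: p(n,pz(T,*q,.01))
# nut corners
for q in [(361,264),(399,287),(397,322),(361,345),(324,322),(326,284)]: p('nc',pz(T,*B(*q),.014))
for q in [(165,530),(193,545)]: pass
print(Ro.from_rotvec(readout.get_state()['tool_rot']).as_matrix().round(3), readout.get_state()['time_s'])
E
```

```text
bolt top [0.6553 0.019  0.074 ]
bolt head [0.6549 0.0186 0.012 ]
bolt top sc [0.6543 0.0193 0.074 ]
head sc [0.6535 0.0209 0.01  ]
nut [ 0.5432 -0.4356  0.014 ]
nut sc [ 0.5439 -0.4396  0.007 ]
corner [ 0.5837 -0.0758  0.045 ]
corner [ 0.6201 -0.2311  0.045 ]
corner [ 0.4775 -0.2653  0.045 ]
corner [ 0.4398 -0.1123  0.045 ]
ctr [ 0.5303 -0.1711  0.045 ]
sides [0.1485 0.1595 0.1466 0.1576]
y ang deg 103.4986
x ang deg 13.8693
handle [ 0.5291 -0.1715  0.131 ]
h ang 103.4818
len 0.1413
sc corner [ 0.5838 -0.0787  0.045 ]
sc corner [ 0.6204 -0.2365  0.045 ]
sc corner [ 0.4759 -0.2689  0.045 ]
sc corner [ 0.4383 -0.1136  0.045 ]
sc ctr [ 0.5296 -0.1744  0.045 ]
or1 [0.5654 0.0323 0.01  ]
small [ 0.4557 -0.0028  0.01  ]
red [ 0.6917 -0.1035  0.01  ]
or2 [ 0.6322 -0.3352  0.01  ]
saw [ 0.7186 -0.3466  0.01  ]
tape [ 0.763  -0.2157  0.01  ]
nc [ 0.5596 -0.4369  0.014 ]
nc [ 0.5498 -0.4515  0.014 ]
nc [ 0.5355 -0.4495  0.014 ]
nc [ 0.5265 -0.4344  0.014 ]
nc [ 0.5362 -0.4202  0.014 ]
nc [ 0.5518 -0.4221  0.014 ]
[[ 0.4   -0.916 -0.   ]
 [-0.916 -0.4    0.001]
 [-0.001 -0.    -1.   ]] 0.15
```

```bash
cat >> h.py <<'E'
def yaw():
    R=Ro.from_rotvec(readout.get_state()['tool_rot']).as_matrix(); return R
def delta(X,psi):
    s=readout.get_state();R=Ro.from_rotvec(s['tool_rot']).as_matrix()
    p=np.radians(psi);c,n=np.cos(p),np.sin(p)
    Rt=np.array([[c,n,0],[n,-c,0],[0,0,-1.]])
    # turn first, then shift in the target frame
    print('t',round(s['time_s'],2),'pos',s['position'].round(4),'turn deg',np.degrees(Ro.from_matrix(R.T@Rt).as_rotvec()).round(2),'shift mm',(1000*Rt.T@(np.array(X)-s['position'])).round(1),'w',round(s['gripper_width'],4),'F',s['force'].round(1))
E
python3 -m inch '0 0 6.9 0 0 0 1;0 0 6.9 0 0 0 1;0 0 6.9 0 0 0 1;0 0 6.9 0 0 0 1;0 0 0 -25 -32 0 1;0 0 0 -25 -32 0 1;0 0 0 -25 -32 0 1;0 0 0 -25 -32 0 1;0 0 0 -25 -32 0 1;0 0 0 -25 -32 0 1'
python3 -c "
from h import *
delta([.5432,-.437,.30],-94)"
```

```text
time_s: 1.15
position: [0.4734, -0.4812, 0.4046]
tool_rot: [2.142, -2.298, -0.0]
force: [0.5, -1.0, -0.2]
gripper_width: 0.0936
t 1.15 pos [ 0.4734 -0.4812  0.4046] turn deg [ 0.01  0.01 -0.01] shift mm [-49.  -66.6 104.6] w 0.0936 F [ 0.5 -1.  -0.2]
```

```bash
python3 -m inch '0 0 0 -15 -20 20 1;0 0 0 -15 -20 30 1;0 0 0 -10 -15 30 1;0 0 0 -8 -10 24 1;0 0 0 0 0 0 1;0 0 0 0 0 0 1;0 0 0 0 0 0 1;0 0 0 0 0 0 1;0 0 0 0 0 0 1;0 0 0 0 0 0 1' 20
python3 - <<'E'
from h import *
delta([.5432,-.437,.188],-94)
c=viewer.get_calibration('wrist');im=viewer.snapshot('wrist');cv2.imwrite('pics/w1.png',im[:,:,::-1])
print(proj(c,[.5432,-.437,.014]))
E
```

```text
time_s: 2.15
position: [0.5401, -0.4393, 0.3014]
tool_rot: [-2.142, 2.298, -0.001]
force: [0.0, 0.6, 0.1]
gripper_width: 0.0931
t 2.15 pos [ 0.5401 -0.4393  0.3014] turn deg [-0.04 -0.03 -0.03] shift mm [ -2.5  -2.9 113.4] w 0.0931 F [0.  0.6 0.1]
[310.94544982 195.75825781]
```

View pics/w1.png

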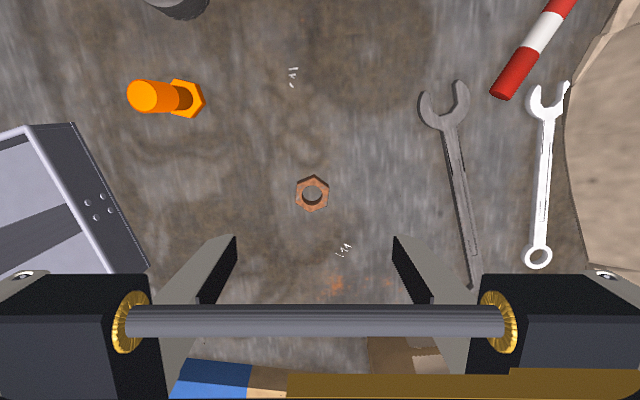

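```bash
python3 - <<'E'
from h import *
im=cv2.imread('pics/w1.png')[:,:,::-1]
crop(im,282,163,342,223,10,'pics/w1n.png')
E
```

```text
(no output)
```

View pics/w1n.png

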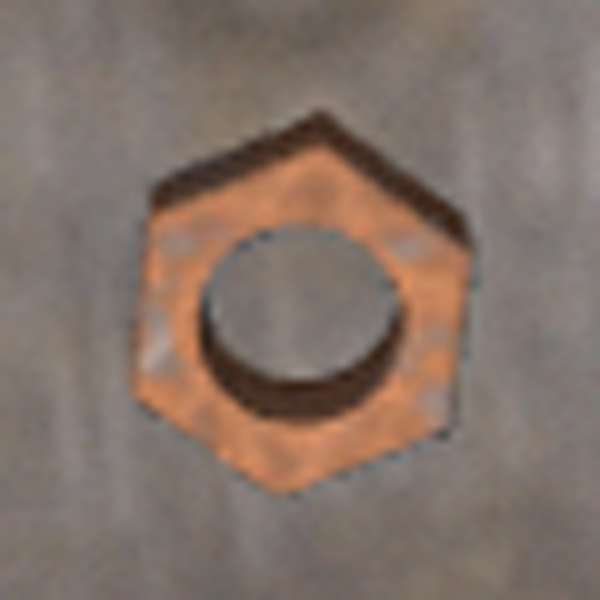

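```bash
python3 - <<'E'
from h import *
c=viewer.get_calibration('wrist')
P=np.array([pz(c,282+(u+.5)/10-.5,163+(v+.5)/10-.5,.014) for u,v in [(322,148),(470,255),(450,430),(285,495),(135,390),(150,212)]])
m=P.mean(0);print(m)
a=[np.degrees(np.arctan2(*(q-m)[1::-1]))%60 for q in P];print(a,[np.linalg.norm(q-m) for q in P])
print(P.round(4))
E
```

```text
[ 0.5440455  -0.43767592  0.014     ]
[np.float64(49.56834771943651), np.float64(48.843782540212516), np.float64(48.950017091655184), np.float64(50.355710569703035), np.float64(48.52235832328361), np.float64(48.59059349993218)] [np.float64(0.016379106759149924), np.float64(0.016451704336802125), np.float64(0.016959151642341092), np.float64(0.01659905428184388), np.float64(0.01654711903051179), np.float64(0.01713897563738531)]
[[ 0.5602 -0.4406  0.014 ]
 [ 0.5494 -0.4532  0.014 ]
 [ 0.5329 -0.4505  0.014 ]
 [ 0.5277 -0.4349  0.014 ]
 [ 0.5388 -0.422   0.014 ]
 [ 0.5554 -0.4248  0.014 ]]
```

```bash
python3 - <<'E'
from h import *
delta([.544,-.4376,.188],-101)
E
```

```text
t 2.2 pos [ 0.5402 -0.4392  0.3012] turn deg [-0.03 -0.02  6.98] shift mm [ -2.3  -3.4 113.2] w 0.0931 F [ 0.2 -0.1  0.1]
```

```bash
python3 -m inch '0 0 7 -2.3 -3.4 0 1;0 0 0 0 0 20 1;0 0 0 0 0 25 1;0 0 0 0 0 25 1;0 0 0 0 0 20 1;0 0 0 0 0 12 1;0 0 0 0 0 10 1;0 0 0 0 0 0 1;0 0 0 0 0 0 1;0 0 0 0 0 0 1' 25
python3 - <<'E'
from h import *
delta([.544,-.4376,.188],-101)
E
python3 -m inch '0 0 0 0 0 0 -0.6;0 0 0 0 0 0 -0.6;0 0 0 0 0 0 -0.6;0 0 0 0 0 0 -0.6;0 0 0 0 0 0 -0.6;0 0 0 0 0 0 -0.6;0 0 0 0 0 0 -0.6;0 0 0 0 0 0 -0.6;0 0 0 0 0 0 -0.6;0 0 0 0 0 0 -0.6' 25
```

```text
time_s: 3.2
position: [0.5441, -0.4372, 0.19]
tool_rot: [-1.998, 2.424, -0.002]
force: [-0.2, -0.4, -0.5]
gripper_width: 0.0928
t 3.2 pos [ 0.5441 -0.4372  0.19  ] turn deg [-0.08 -0.05 -0.  ] shift mm [0.5 0.1 2. ] w 0.0928 F [-0.2 -0.4 -0.5]
time_s: 4.2
position: [0.5439, -0.4369, 0.1887]
tool_rot: [-1.998, 2.424, -0.0]
force: [-0.7, 0.7, -0.9]
gripper_width: 0.0292
```

```bash
cat >> h.py <<'E'
def dtip(X,psi,tilt=0,L=.186):
    s=readout.get_state();R=Ro.from_rotvec(s['tool_rot']).as_matrix()
    p=np.radians(psi);c,n=np.cos(p),np.sin(p)
    Rt=np.array([[c,n,0],[n,-c,0],[0,0,-1.]])
    Rt=Rt@Ro.from_euler('x',tilt,degrees=True).as_matrix()
    T=np.array(X)-L*Rt[:,2]
    print('t',round(s['time_s'],2),'pos',s['position'].round(4),'pt',(s['position']+L*R[:,2]).round(4),'turn',np.degrees(Ro.from_matrix(R.T@Rt).as_rotvec()).round(2),'shift after turn',(1000*Rt.T@(T-s['position'])).round(1),'before',(1000*R.T@(T-s['position'])).round(1),'w',round(s['gripper_width'],4),'F',s['force'].round(1))
CC=np.array([.530,-.1722]);cx=np.array([np.cos(np.radians(13.6)),np.sin(np.radians(13.6))]);cy=np.array([-cx[1],cx[0]])
def car(x,y,z): return [*(CC+x*cx+y*cy),z]
E
python3 -m inch '0 0 0 0 0 -8 -0.6;0 0 0 0 0 -15 -0.6;0 0 0 0 0 -20 -0.6;0 0 0 0 0 -22 -0.6;0 0 0 0 0 -22 -0.6;0 0 0 0 0 -20 -0.6;0 0 0 0 0 -20 -0.6;0 0 0 0 0 -15 -0.6;0 0 0 0 0 -8 -0.6;0 0 0 0 0 0 -0.6'
python3 - <<'E'
from h import *
dtip(car(-.046,0,.15),-76.4,0)
c=viewer.get_calibration('wrist');im=viewer.snapshot('wrist');cv2.imwrite('pics/w2.png',im[:,:,::-1])
E
```

```text
time_s: 5.2
position: [0.544, -0.437, 0.3402]
tool_rot: [-1.998, 2.424, -0.003]
force: [0.7, 0.6, -0.9]
gripper_width: 0.0293
t 5.2 pos [ 0.544  -0.437   0.3402] pt [ 0.5442 -0.4372  0.1542] turn [ -0.08  -0.07 -24.61] shift after turn [-260.6   -2.7    4.2] before [-238.1  106.1    3.9] w 0.0293 F [ 0.7  0.6 -0.9]
```

View pics/w2.png

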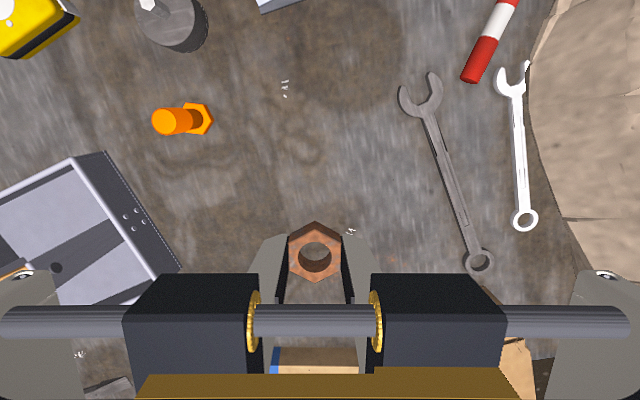

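```bash
python3 -m inch '0 0 -8.2 0 0 0 -0.6;0 0 -8.2 0 0 0 -0.6;0 0 -8.2 0 0 0 -0.6;0 0 0 -30 0 0 -0.6;0 0 0 -40 0 0 -0.6;0 0 0 -45 -1 0 -0.6;0 0 0 -45 -1 0 -0.6;0 0 0 -45 -1 0 -0.6;0 0 0 -35 0 0 -0.6;0 0 0 -20 0 0 -0.6'
python3 - <<'E'
from h import *
dtip(car(-.046,0,.15),-76.4,10)
c=viewer.get_calibration('wrist');im=viewer.snapshot('wrist');cv2.imwrite('pics/w3.png',im[:,:,::-1])
E
```

```text
time_s: 6.25
position: [0.4849, -0.1813, 0.3377]
tool_rot: [2.47, -1.941, -0.002]
force: [0.5, 0.6, -0.4]
gripper_width: 0.029
t 6.25 pos [ 0.4849 -0.1813  0.3377] pt [ 0.4847 -0.1812  0.1517] turn [10.05  0.06  0.06] shift after turn [ 1.7 32.6 -1.1] before [ 1.7 32.3  4.6] w 0.029 F [ 0.5  0.6 -0.4]
```

View pics/w3.png

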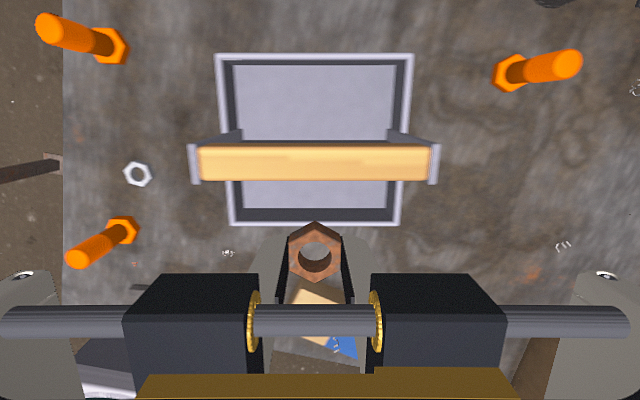

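```bash
python3 - <<'E'
from h import *
im=cv2.imread('pics/w3.png')[:,:,::-1]
crop(im,180,45,450,235,2.9,'pics/w3c.png')
E
```

```text
(no output)
```

View pics/w3c.png

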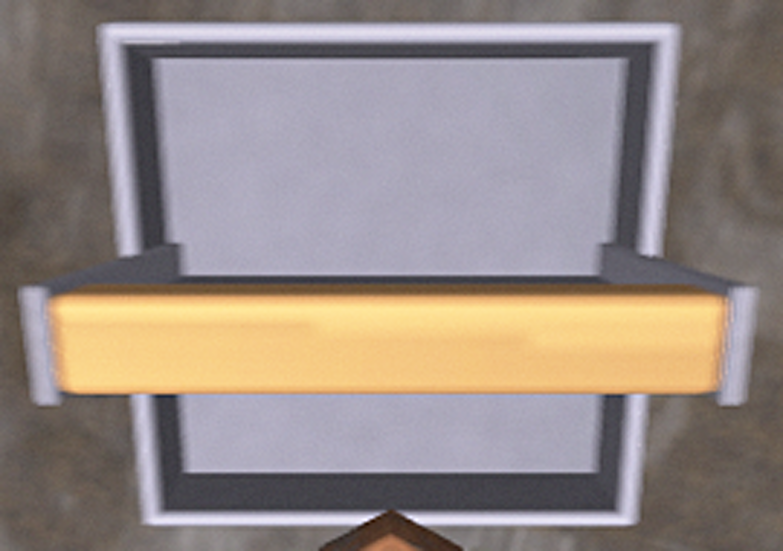

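```bash
python3 - <<'E'
from h import *
c=viewer.get_calibration('wrist');f=2.9
q=lambda u,v,z:pz(c,180+(u+.5)/f-.5,45+(v+.5)/f-.5,z)
cs=np.array([q(98,24,.045),q(680,24,.045),q(635,524,.045),q(145,524,.045)])
hs=np.array([q(50,294,.131),q(727,294,.131),q(722,392,.131),q(60,392,.131)])
for P in (cs,hs):
    d=P[0]+P[3]-P[1]-P[2]; e=P[0]+P[1]-P[2]-P[3]
    print(P.mean(0).round(4),np.degrees(np.arctan2(d[1],d[0])).round(2),np.degrees(np.arctan2(e[1],e[0])).round(2),np.linalg.norm(d)/2,np.linalg.norm(e)/2)
E
```

```text
[ 0.5296 -0.1688  0.045 ] 103.67 13.75 0.16175990709829302 0.149829381920388
[ 0.5304 -0.1689  0.131 ] 103.67 15.08 0.1413592471890276 0.020893429915797058
```

```bash
sed -i 's/^CC=.*/CC=np.array([.530,-.171]);cx=np.array([np.cos(np.radians(13.7)),np.sin(np.radians(13.7))]);cy=np.array([-cx[1],cx[0]])/' h.py
python3 -m inch '5 0 0 0 16 0 -0.6;5 0 0 0 16 0 -0.6;0 0 0 0 0 0 -0.6;0 0 0 0 0 0 -0.6;0 0 0 0 0 0 -0.6;0 0 0 0 0 0 -0.6;0 0 0 0 0 0 -0.6;0 0 0 0 0 0 -0.6;0 0 0 0 0 0 -0.6;0 0 0 0 0 0 -0.6'
python3 - <<'E'
from h import *
dtip(car(-.046,0,.15),-76.3,10)
dtip(car(-.046,0,.014),-76.3,10)
E
```

```text
time_s: 7.3
position: [0.4547, -0.191, 0.3373]
tool_rot: [-2.358, 1.855, -0.162]
force: [0.0, 0.7, -1.4]
gripper_width: 0.0296
t 7.3 pos [ 0.4547 -0.191   0.3373] pt [ 0.4861 -0.1834  0.1541] turn [ 0.01 -0.01 -0.1 ] shift after turn [-1.6  1.1  4. ] before [-1.6  1.1  4. ] w 0.0296 F [ 0.   0.7 -1.4]
t 7.3 pos [ 0.4547 -0.191   0.3373] pt [ 0.4861 -0.1834  0.1541] turn [ 0.01 -0.01 -0.1 ] shift after turn [ -1.6  24.8 137.9] before [ -1.6  24.7 137.9] w 0.0296 F [ 0.   0.7 -1.4]
```

```bash
python3 -m inch '0 0 0 -0.8 2 10 -0.6;0 0 0 -0.8 3.8 20 -0.6;0 0 0 0 3.8 20 -0.6;0 0 0 0 3.8 20 -0.6;0 0 0 0 3.6 20 -0.6;0 0 0 0 3.6 20 -0.6;0 0 0 0 2.5 15 -0.6;0 0 0 0 1.7 12 -0.6;0 0 0 0 0 0 -0.6;0 0 0 0 0 0 -0.6'
python3 - <<'E'
from h import *
dtip(car(-.046,0,.014),-76.3,10)
E
```

```text
time_s: 8.3
position: [0.4539, -0.1897, 0.1985]
tool_rot: [-2.358, 1.855, -0.163]
force: [0.2, -0.8, -0.5]
gripper_width: 0.0292
t 8.3 pos [ 0.4539 -0.1897  0.1985] pt [ 0.4853 -0.1821  0.0153] turn [-0.01 -0.02 -0.1 ] shift after turn [-0.1  0.1  1.3] before [-0.1  0.1  1.3] w 0.0292 F [ 0.2 -0.8 -0.5]
```

Release (partial opening) then retreat up along the descent line.

```bash
python3 -m inch '0 0 0 0 0 0 0.3;0 0 0 0 0 0 0.3;0 0 0 0 0 0 0.3;0 0 0 0 0 0 0.3;0 0 0 0 0 0 0.3;0 0 0 0 -2 -10 0.3;0 0 0 0 -3.5 -20 0.3;0 0 0 0 -4.4 -25 0.3;0 0 0 0 -5.3 -30 0.3;0 0 0 0 -5.3 -30 0.3'
python3 - <<'E'
from h import *
dtip(car(-.046,0,.17),-76.3,0)
im=viewer.snapshot('top');crop(im,210,140,370,265,5,'pics/t4.png')
E
```

```text
time_s: 9.3
position: [0.4537, -0.1895, 0.3168]
tool_rot: [-2.358, 1.855, -0.163]
force: [0.0, -0.3, -0.1]
gripper_width: 0.0602
t 9.3 pos [ 0.4537 -0.1895  0.3168] pt [ 0.4851 -0.1819  0.1337] turn [-10.01  -0.02  -0.11] shift after turn [  0.1 -32.5 -39.2] before [  0.1 -38.8 -32.9] w 0.0602 F [ 0.  -0.3 -0.1]
```

View pics/t4.png

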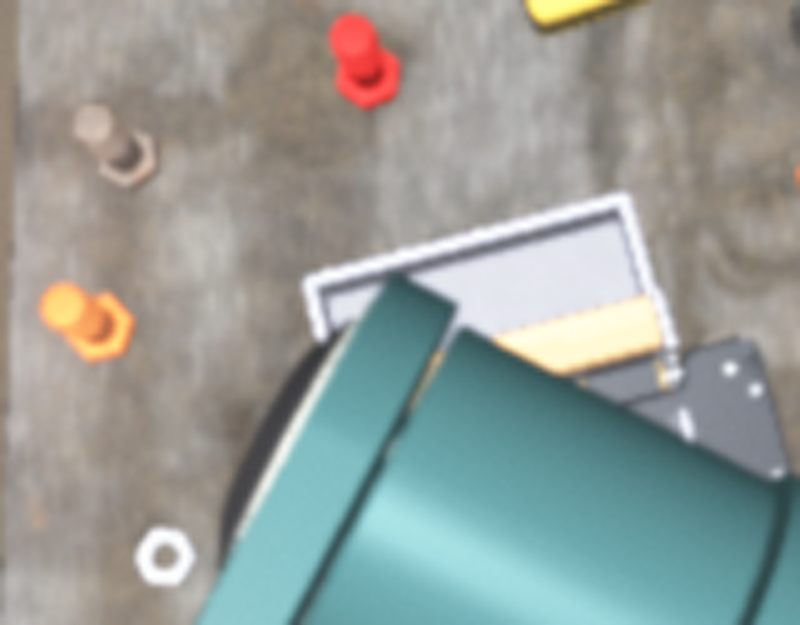

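```bash
python3 -m inch '-5 0 0 0 -16 -20 0.3;-5 0 0 0 -16 -20 0.3;0 0 0 0 0 0 0.6;0 0 0 -22 -30 0 0.6;0 0 0 -22 -30 0 0.6;0 0 0 -22 -30 0 0.6;0 0 0 -22 -30 0 1;0 0 0 -22 -30 0 1;0 0 0 -20 -28 0 1;0 0 0 -15 -20 0 1'
python3 - <<'E'
from h import *
dtip([.6545,.0193,.17],-76.3,0)
c=viewer.get_calibration('wrist');im=viewer.snapshot('wrist');cv2.imwrite('pics/w5.png',im[:,:,::-1])
print(proj(c,[.6545,.0193,.074]))
E
```

```text
time_s: 10.35
position: [0.6387, 0.0056, 0.3581]
tool_rot: [-2.469, 1.941, 0.001]
force: [-0.1, -1.3, -0.9]
gripper_width: 0.0923
t 10.35 pos [0.6387 0.0056 0.3581] pt [0.6388 0.0058 0.1721] turn [-0.04  0.06 -0.06] shift after turn [ -9.5 -18.6   2.1] before [ -9.6 -18.6   2.1] w 0.0923 F [-0.1 -1.3 -0.9]
[303.32570374 179.70941428]
```

View pics/w5.png

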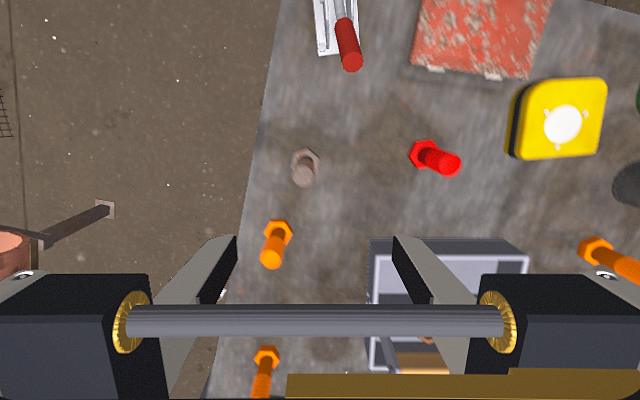

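```bash
python3 - <<'E'
from h import *
c=viewer.get_calibration('wrist')
im=cv2.imread('pics/w5.png')[:,:,::-1]
crop(im,278,138,334,198,10,'pics/w5n.png')
print(pz(c,303,178,.074))
E
```

```text
[0.65723591 0.02196899 0.074     ]
```

View pics/w5n.png

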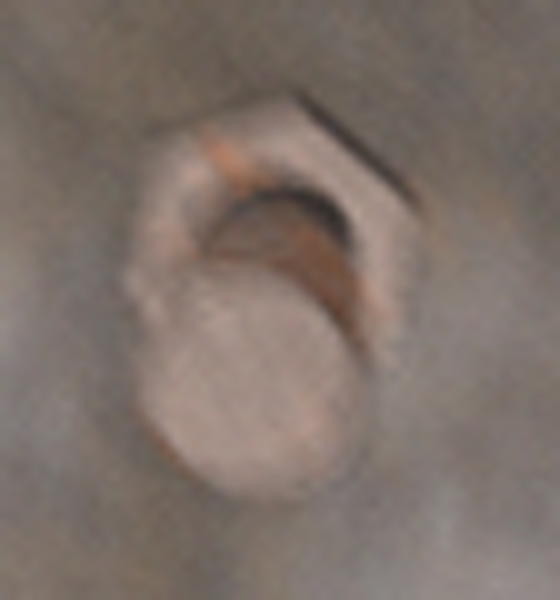

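```bash
python3 -m inch '0 0 0 -5 -8 10 1;0 0 0 -5 -8 20 1;0 0 0 0 0 10 1;0 0 0 0 0 0 1;0 0 0 0 0 0 1;0 0 0 0 0 0 1;0 0 0 0 0 0 1;0 0 0 0 0 0 1;0 0 0 0 0 0 1;0 0 0 0 0 0 1' 30
python3 - <<'E'
from h import *
dtip([.655,.0193,.043],-76.3,0)
c=viewer.get_calibration('wrist');im=viewer.snapshot('wrist');cv2.imwrite('pics/w6.png',im[:,:,::-1])
p=proj(c,[.655,.0193,.074]);print(p);u,v=p.astype(int)
crop(im,u-35,v-40,u+35,v+30,8,'pics/w6n.png');print(u-35,v-40); np.save('c6.npy',c,allow_pickle=True)
E
```

```text
time_s: 11.4
position: [0.6512, 0.0176, 0.3189]
tool_rot: [-2.469, 1.943, -0.0]
force: [-0.2, -0.9, 0.0]
gripper_width: 0.0933
t 11.4 pos [0.6512 0.0176 0.3189] pt [0.6513 0.0176 0.1329] turn [-0.01 -0.   -0.1 ] shift after turn [-0.8 -4.1 89.9] before [-0.8 -4.1 89.9] w 0.0933 F [-0.2 -0.9  0. ]
[312.78693984 209.50476878]
277 169
```

View pics/w6n.png

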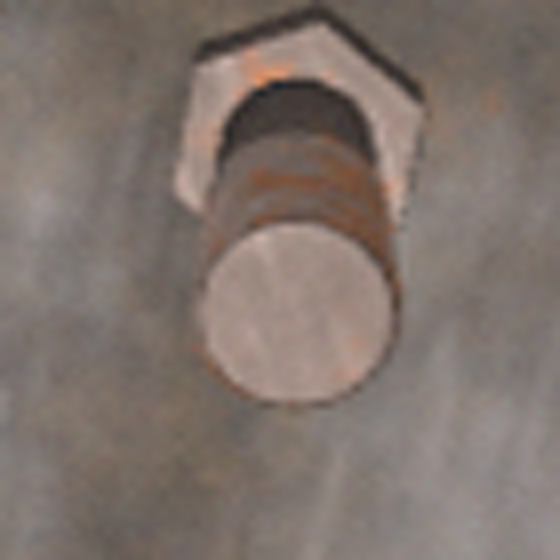

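```bash
python3 -m inch '0 0 0 -0.4 -4.6 0 1;0 0 0 0 0 10 1;0 0 0 0 0 20 1;0 0 0 0 0 20 1;0 0 0 0 0 20 1;0 0 0 0 0 20 1;0 0 0 0 0 0 1;0 0 0 0 0 0 1;0 0 0 0 0 0 1;0 0 0 0 0 0 1' 30
python3 - <<'E'
from h import *
dtip([.6555,.019,.043],-76.3,0)
c=viewer.get_calibration('wrist');im=viewer.snapshot('wrist');cv2.imwrite('pics/w7.png',im[:,:,::-1])
E
```

```text
time_s: 12.45
position: [0.6558, 0.0191, 0.2299]
tool_rot: [-2.468, 1.942, -0.002]
force: [-0.7, -0.1, -0.4]
gripper_width: 0.093
t 12.45 pos [0.6558 0.0191 0.2299] pt [0.6561 0.0191 0.0439] turn [-0.09 -0.02 -0.1 ] shift after turn [0.  0.4 0.9] before [0.  0.4 0.9] w 0.093 F [-0.7 -0.1 -0.4]
```

View pics/w7.png

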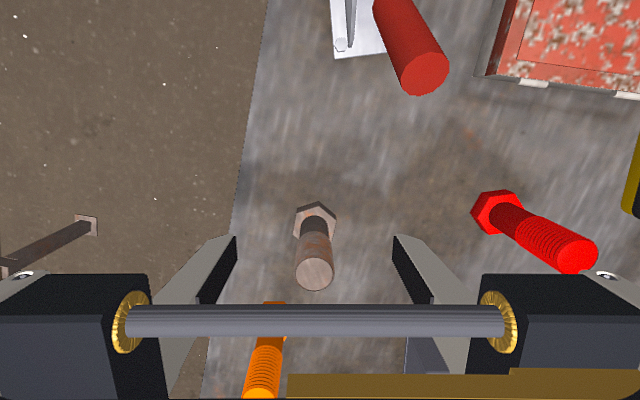

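```bash
python3 -m inch '0 0 0 0 0 0 -0.8;0 0 0 0 0 0 -0.8;0 0 0 0 0 0 -0.8;0 0 0 0 0 0 -0.8;0 0 0 0 0 0 -0.8;0 0 0 0 0 0 -0.8;0 0 0 0 0 0 -0.8;0 0 0 0 0 0 -0.8;0 0 0 0 0 0 -0.8;0 0 0 0 0 0 -0.8' 40
python3 -m inch '0 0 0 0 0 -8 -0.8;0 0 0 0 0 -15 -0.8;0 0 0 0 0 -20 -0.8;0 0 0 0 0 -25 -0.8;0 0 0 0 0 -25 -0.8;0 0 0 0 0 -15 -0.8;0 0 0 0 0 -8 -0.8;0 0 0 0 0 0 -0.8;0 0 0 0 0 0 -0.8;0 0 0 0 0 0 -0.8'
python3 - <<'E'
from h import *
dtip(car(.044,0,.16),-76.3,0)
c=viewer.get_calibration('wrist');im=viewer.snapshot('wrist');cv2.imwrite('pics/w8.png',im[:,:,::-1])
im=viewer.snapshot('scene');crop(im,220,150,380,270,5,'pics/s8.png')
E
```

```text
time_s: 13.5
position: [0.6556, 0.0191, 0.2287]
tool_rot: [2.469, -1.943, -0.0]
force: [-0.2, 0.2, -0.5]
gripper_width: 0.0186
time_s: 14.5
position: [0.6555, 0.0191, 0.3434]
tool_rot: [2.468, -1.942, -0.002]
force: [-0.1, 0.8, -2.4]
gripper_width: 0.0187
t 14.5 pos [0.6555 0.0191 0.3434] pt [0.6552 0.0191 0.1574] turn [ 0.1   0.03 -0.11] shift after turn [154.9 122.9  -2.6] before [155.2 122.7  -2.5] w 0.0187 F [-0.1  0.8 -2.4]
```

View pics/w8.png

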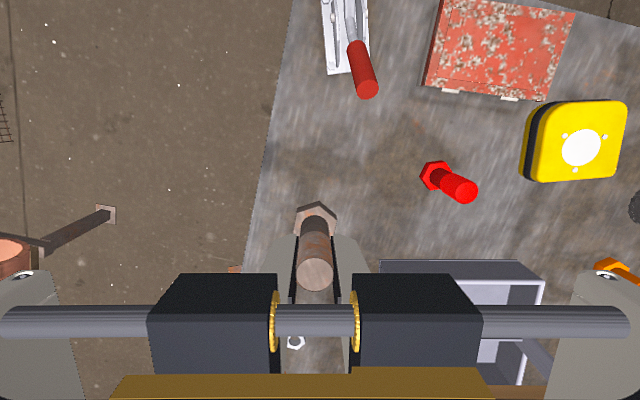

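View pics/s8.png

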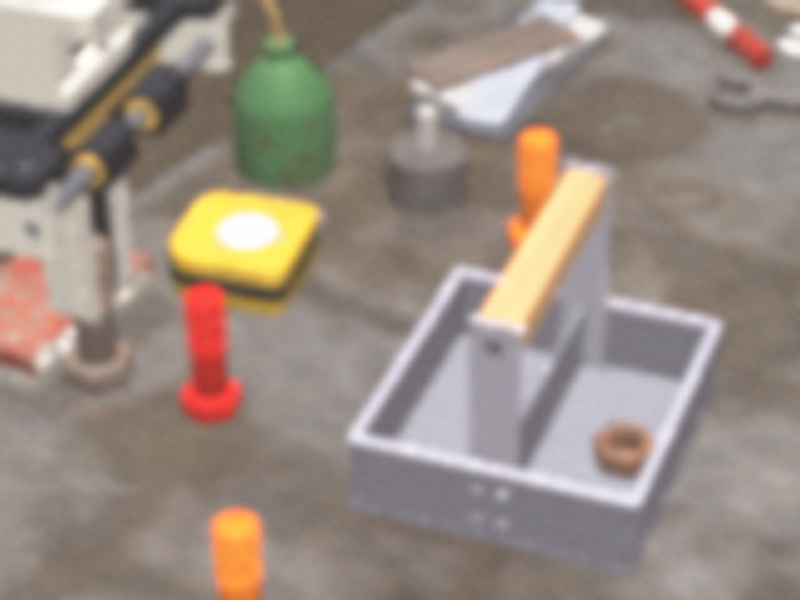

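```bash
python3 -m inch '0 0 0 15 12 0 -0.8;0 0 0 28 22 0 -0.8;0 0 0 35 28 0 -0.8;0 0 0 35 28 0 -0.8;0 0 0 28 22 0 -0.8;0 0 0 14 11 0 -0.8;0 0 0 0 0 0 -0.8;-4 0 0 0 -13 0 -0.8;-4 0 0 0 -13 0 -0.8;0 0 0 0 0 0 -0.8'
python3 - <<'E'
from h import *
dtip(car(.044,-.008,.053),-76.3,-8)
c=viewer.get_calibration('wrist');im=viewer.snapshot('wrist');cv2.imwrite('pics/w9.png',im[:,:,::-1])
E
```

```text
time_s: 15.6
position: [0.5989, -0.1534, 0.343]
tool_rot: [2.381, -1.871, -0.133]
force: [-0.3, 0.3, -2.7]
gripper_width: 0.019
t 15.6 pos [ 0.5989 -0.1534  0.343 ] pt [ 0.5734 -0.1595  0.1589] turn [ 0.11  0.04 -0.02] shift after turn [  8.8 -13.5 105. ] before [  8.9 -13.7 105. ] w 0.019 F [-0.3  0.3 -2.7]
```

View pics/w9.png

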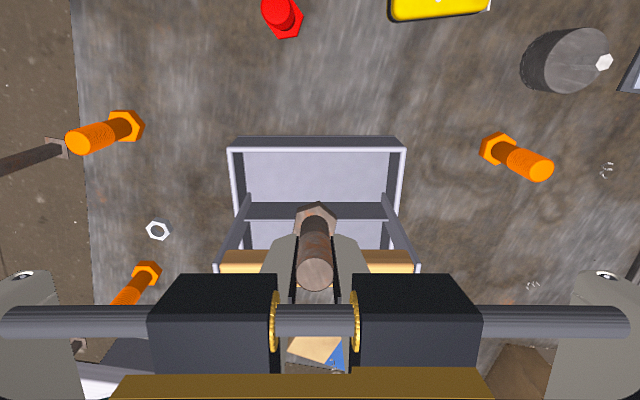

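```bash
python3 -m inch '0 0 0 5 0 0 -0.8;0 0 0 4 0 0 -0.8;0 0 0 0 -2 15 -0.8;0 0 0 0 -2.6 20 -0.8;0 0 0 0 -2.6 20 -0.8;0 0 0 0 -2.6 20 -0.8;0 0 0 0 -2.3 18 -0.8;0 0 0 0 -1.5 11 -0.8;0 0 0 0 0 0 -0.8;0 0 0 0 0 0 -0.8'
python3 - <<'E'
from h import *
dtip(car(.044,-.008,.053),-76.3,-8)
im=viewer.snapshot('scene');crop(im,220,150,380,270,5,'pics/s10.png')
E
```

```text
time_s: 16.65
position: [0.599, -0.1635, 0.2394]
tool_rot: [2.38, -1.874, -0.13]
force: [0.9, -0.1, -1.4]
gripper_width: 0.0181
t 16.65 pos [ 0.599  -0.1635  0.2394] pt [ 0.5739 -0.1696  0.0552] turn [-0.03  0.   -0.11] shift after turn [-1.  -1.4  2. ] before [-1.  -1.4  2. ] w 0.0181 F [ 0.9 -0.1 -1.4]
```

View pics/s10.png

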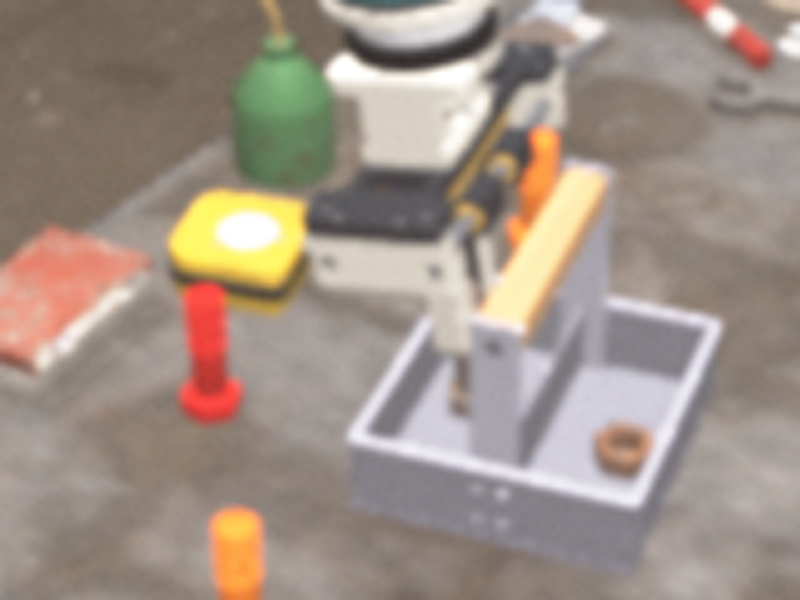

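```bash
python3 -m inch '0 0 0 -1 -1 2 -0.8;0 0 0 0 0 0 0;0 0 0 0 0 0 0;0 0 0 0 0 0 0;0 0 0 0 0 0 0;0 0 0 0 0 0 0;0 0 0 0 1.4 -10 0;0 0 0 0 2.8 -20 0;0 0 0 0 2.8 -20 0;0 0 0 0 2.8 -20 0'
python3 -m inch '0 0 0 0 0 -20 0;0 0 0 0 0 -25 0;0 0 0 0 0 -20 0;4 0 0 0 13 0 0;4 0 0 0 13 0 0;0 0 0 0 0 -10 0;0 0 0 0 0 0 0;0 0 0 0 0 0 0;0 0 0 0 0 0 0;0 0 0 0 0 0 0'
python3 - <<'E'
from h import *
dtip(car(0,0,.165),13.7,0)
im=viewer.snapshot('scene');crop(im,220,150,380,270,5,'pics/s11.png')
c=viewer.get_calibration('wrist');im=viewer.snapshot('wrist');cv2.imwrite('pics/w11.png',im[:,:,::-1])
E
```

```text
time_s: 17.7
position: [0.5993, -0.1622, 0.3091]
tool_rot: [2.38, -1.873, -0.13]
force: [0.4, 0.4, -0.3]
gripper_width: 0.0462
time_s: 18.7
position: [0.5834, -0.1661, 0.3841]
tool_rot: [2.468, -1.942, -0.002]
force: [0.5, -0.0, 0.8]
gripper_width: 0.0467
t 18.7 pos [ 0.5834 -0.1661  0.3841] pt [ 0.5831 -0.166   0.1981] turn [ 3.000e-02  8.000e-02 -9.009e+01] shift after turn [-53.   -7.9  33.1] before [-7.8 53.  33.2] w 0.0467 F [ 0.5 -0.   0.8]
```

View pics/s11.png

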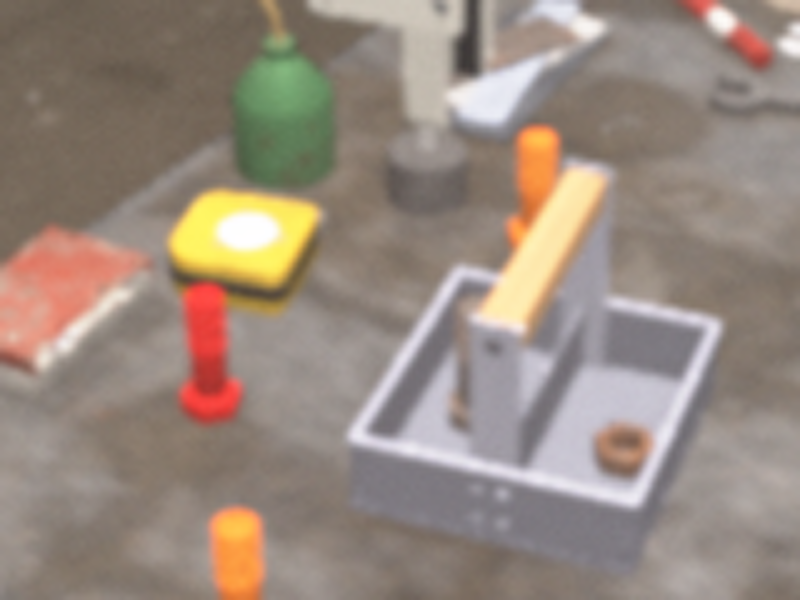

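View pics/w11.png

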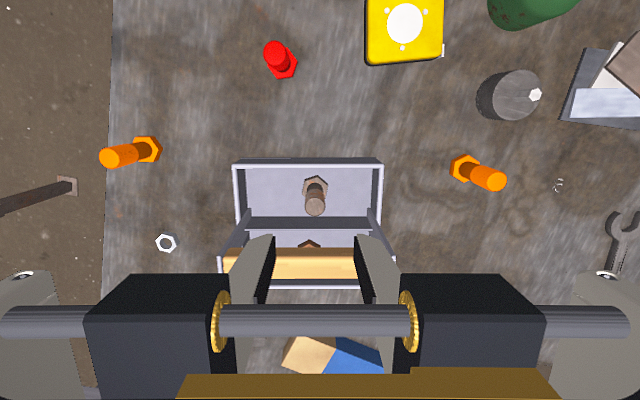

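```bash
python3 -m inch '0 0 -8.2 0 0 0 0.4;0 0 -8.2 0 0 0 0.4;0 0 -8.2 0 0 0 0.4;0 0 -8.2 0 0 0 0.4;0 0 -8.2 0 0 0 0.4;0 0 -8.2 0 0 0 0.4;0 0 -8.2 0 0 0 0.4;0 0 -8.2 0 0 0 0.4;0 0 -8.2 0 0 0 0.4;0 0 -8.2 0 0 0 0.4'
python3 -m inch '0 0 -8.1 0 0 0 0.4;0 0 0 -15 -4 0 0.4;0 0 0 -20 -4 0 0.4;0 0 0 -15 0 0 0.4;0 0 0 -3 0 0 0.4;0 0 0 0 0 0 0.4;0 0 0 0 0 0 0.4;0 0 0 0 0 0 0.4;0 0 0 0 0 0 0.4;0 0 0 0 0 0 0.4'
python3 - <<'E'
from h import *
dtip(car(0,0,.101),13.7,0)
c=viewer.get_calibration('wrist');im=viewer.snapshot('wrist');cv2.imwrite('pics/w12.png',im[:,:,::-1]); np.save('c12.npy',c,allow_pickle=True)
E
```

```text
time_s: 19.8
position: [0.5831, -0.1662, 0.3844]
tool_rot: [-3.137, -0.163, 0.001]
force: [-0.1, 0.6, -0.5]
gripper_width: 0.0648
time_s: 20.8
position: [0.5299, -0.1709, 0.3844]
tool_rot: [-3.119, -0.375, 0.0]
force: [-0.4, -0.8, 0.0]
gripper_width: 0.0649
t 20.8 pos [ 0.5299 -0.1709  0.3844] pt [ 0.5298 -0.1709  0.1984] turn [-0.01  0.01  0.01] shift after turn [ 0.1  0.1 97.4] before [ 0.1  0.1 97.4] w 0.0649 F [-0.4 -0.8  0. ]
```

View pics/w12.png

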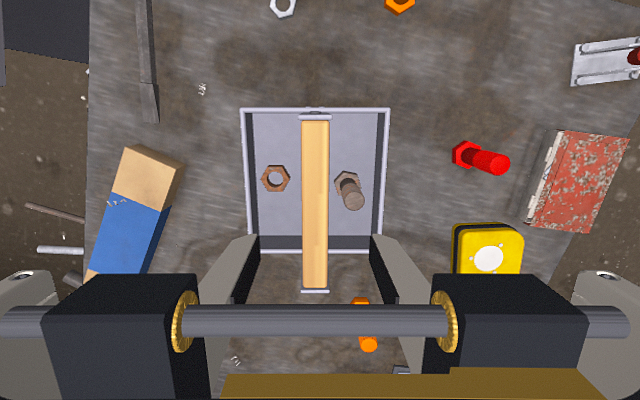

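```bash
python3 - <<'E'
from h import *
c=np.load('c12.npy',allow_pickle=True).item()
for uv in [(315,120),(315,289),(302,200),(328,200)]:
  p=pz(c,*uv,.131); d=p[:2]-CC; print(p.round(4),(d@cx).round(4),(d@cy).round(4))
E
python3 -m inch '0 0 0 0 0 10 0.4;0 0 0 0 0 15 0.4;0 0 0 0 0 18 0.4;0 0 0 0 0 18 0.4;0 0 0 0 0 15 0.4;0 0 0 0 0 12 0.4;0 0 0 0 0 8 0.4;0 0 0 0 0 0 0.4;0 0 0 0 0 0 0.4;0 0 0 0 0 0 0.4' 60
python3 - <<'E'
from h import *
dtip(car(0,0,.101),13.7,0)
E
```

```text
[ 0.5135 -0.1022  0.131 ] 0.0002 0.0708
[ 0.5473 -0.241   0.131 ] 0.0002 -0.0721
[ 0.518  -0.1646  0.131 ] -0.0101 0.0091
[ 0.5381 -0.1597  0.131 ] 0.0106 0.0091
time_s: 21.85
position: [0.5298, -0.171, 0.2894]
tool_rot: [3.119, 0.375, 0.002]
force: [0.8, 0.4, 0.4]
gripper_width: 0.065
t 21.85 pos [ 0.5298 -0.171   0.2894] pt [ 0.53   -0.1711  0.1034] turn [ 0.04 -0.05 -0.  ] shift after turn [0.2 0.1 2.4] before [0.2 0.1 2.4] w 0.065 F [0.8 0.4 0.4]
```

```bash
python3 -m inch '0 0 0 0 0 1 -0.8;0 0 0 0 0 0 -0.8;0 0 0 0 0 0 -0.8;0 0 0 0 0 0 -0.8;0 0 0 0 0 0 -0.8;0 0 0 0 0 0 -0.8;0 0 0 0 0 0 -0.8;0 0 0 0 0 0 -0.8;0 0 0 0 0 0 -0.8;0 0 0 0 0 0 -0.8' 60
python3 -m inch '0 0 0 0 0 -2 -0.8;0 0 0 0 0 -4 -0.8;0 0 0 0 0 -6 -0.8;0 0 0 0 0 -8 -0.8;0 0 0 0 0 -8 -0.8;0 0 0 0 0 -6 -0.8;0 0 0 0 0 -4 -0.8;0 0 0 0 0 -2 -0.8;0 0 0 0 0 0 -0.8;0 0 0 0 0 0 -0.8' 60
python3 - <<'E'
from h import *
dtip(car(0,0,.101),13.7,0)
im=viewer.snapshot('scene');crop(im,220,150,380,270,5,'pics/s13.png')
E
```

```text
time_s: 22.85
position: [0.5297, -0.1709, 0.2876]
tool_rot: [-3.119, -0.375, -0.0]
force: [3.2, 1.4, -1.9]
gripper_width: 0.0216
time_s: 23.85
position: [0.5296, -0.1709, 0.3273]
tool_rot: [-3.119, -0.375, 0.001]
force: [-0.1, 0.2, -6.7]
gripper_width: 0.0222
t 23.85 pos [ 0.5296 -0.1709  0.3273] pt [ 0.5295 -0.1709  0.1413] turn [-0.01  0.02 -0.01] shift after turn [ 0.4  0.2 40.3] before [ 0.4  0.2 40.3] w 0.0222 F [-0.1  0.2 -6.7]
```

View pics/s13.png

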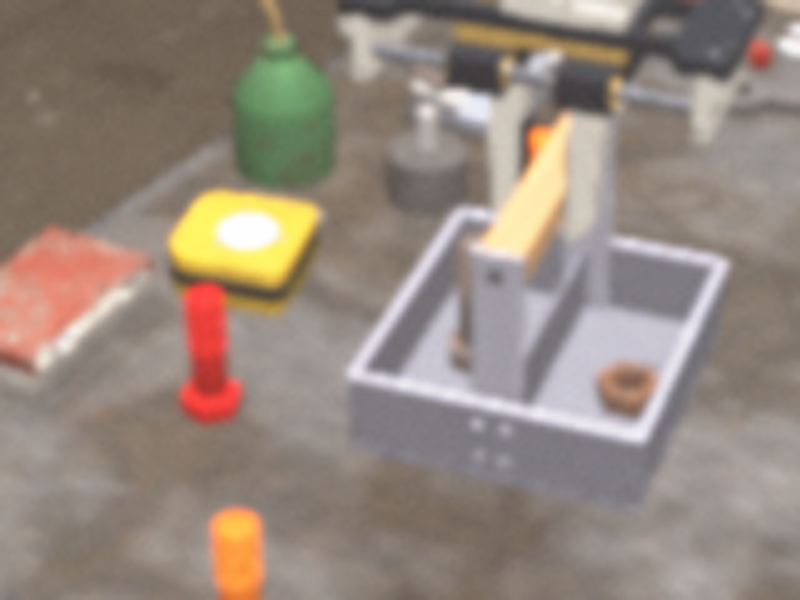

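Lifted level, both parts inside; continue to about 100 mm.

```bash
python3 -m inch '0 0 0 0 0 -3 -0.8;0 0 0 0 0 -6 -0.8;0 0 0 0 0 -10 -0.8;0 0 0 0 0 -12 -0.8;0 0 0 0 0 -12 -0.8;0 0 0 0 0 -9 -0.8;0 0 0 0 0 -6 -0.8;0 0 0 0 0 -2 -0.8;0 0 0 0 0 0 -0.8;0 0 0 0 0 0 -0.8' 60
python3 -m inch '0 0 0 0 0 0 -0.8;0 0 0 0 0 0 -0.8;0 0 0 0 0 0 -0.8;0 0 0 0 0 0 -0.8;0 0 0 0 0 0 -0.8;0 0 0 0 0 0 -0.8;0 0 0 0 0 0 -0.8;0 0 0 0 0 0 -0.8;0 0 0 0 0 0 -0.8;0 0 0 0 0 0 -0.8' 60
python3 - <<'E'
from h import *
dtip(car(0,0,.101),13.7,0)
s=readout.get_state();print(s['joint_vel'].round(3),s['ft_torque'].round(3))
im=viewer.snapshot('scene');crop(im,220,120,380,240,5,'pics/s14.png')
im=viewer.snapshot('wrist');cv2.imwrite('pics/w14.png',im[:,:,::-1])
E
```

```text
time_s: 24.9
position: [0.5296, -0.171, 0.3871]
tool_rot: [-3.119, -0.374, 0.001]
force: [0.3, -0.3, -6.2]
gripper_width: 0.0215
time_s: 25.9
position: [0.5296, -0.171, 0.3876]
tool_rot: [3.119, 0.375, 0.0]
force: [0.2, 0.1, -5.9]
gripper_width: 0.0213
t 25.9 pos [ 0.5296 -0.171   0.3876] pt [ 0.5296 -0.171   0.2016] turn [ 0.   -0.   -0.01] shift after turn [4.000e-01 1.000e-01 1.006e+02] before [4.000e-01 1.000e-01 1.006e+02] w 0.0213 F [ 0.2  0.1 -5.9]
[ 0.002 -0.    -0.001  0.002 -0.    -0.001] [-0.044 -0.007  0.003]
```

View pics/s14.png

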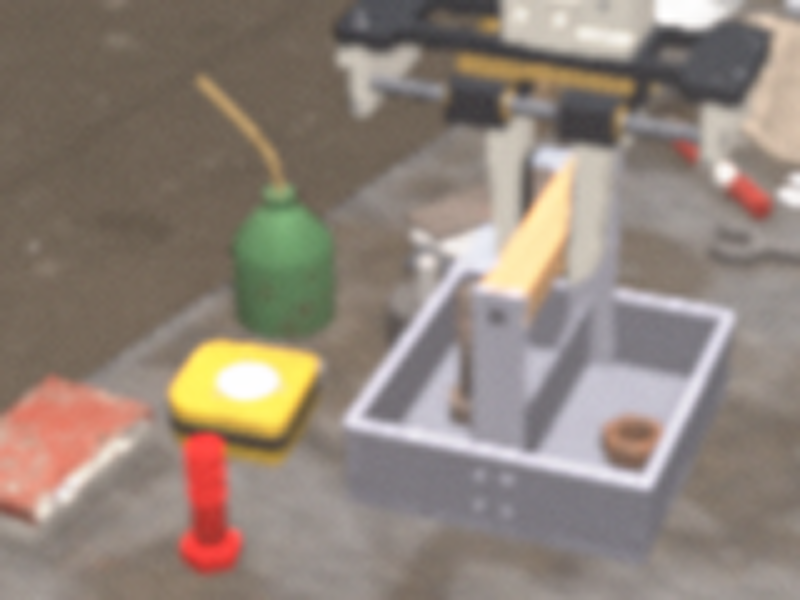

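View pics/w14.png

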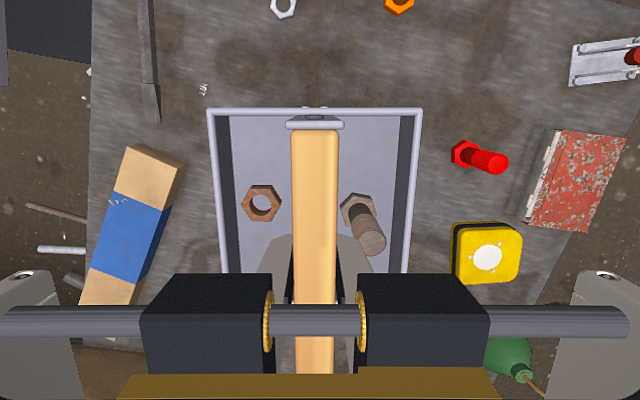

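The carrier hangs level about 100 mm up, with the nut at (262,203) and the bolt at (362,220) in separate bays. It is still, so I'm handing in.

```bash
python3 -c "
from station import job; print(job.job_done())"
```

```text
the job is handed in; nothing more can be done
None
```

The job is done and handed in at about 26 s of the 70 s allowed; the system gave no verdict. I put the large nut in the carrier's near bay and the big bolt standing in the far bay. I then gripped the wooden handle at its middle with 60 N and lifted the carrier straight up.

- **Position:** the arm rose 100 mm from where it gripped, so the underside should hang about 100 mm above the bench. I did not measure the underside itself.
- **Level and still:** the tool is vertical to within about 0.01°, joint speeds are at most 0.002 rad/s, and the carrier looks level in the last pictures.
- **Load:** the force sensor reads about 6 N downward, a little less than the roughly 6.4 N the listed masses add up to. The fingers are closed to 21 mm on the 22 mm bar.
- **Contents:** the last wrist and scene pictures show the nut and bolt on opposite sides of the handle.
- **Left alone:** I steered clear of the small nut, tape measure and hole saw. They look unmoved in the pictures, but I did not measure them again at the end.

The cameras disagreed by up to about 5 mm on where the carrier's centre lay along y. I used a value between them, and the wrist picture taken just before the grip put the handle within 1 mm of it.

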